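Clear the gauging nest and slide the flange ring home

ROBOT

A 6-joint arm with a two-finger parallel gripper is mounted at the origin on a cart in front of the work surface, level with it; the furniture and walls round the work are solid. World frame = base frame: x ahead of the robot, y to its left, z up, the work surface at z = 0. Lengths are in m, angles in rad, forces in N, time in s.
With the tool pointing down it reaches from about 0.425 to 0.95 m from the base axis. Payload 3.5 kg.
Tool frame: the origin (TCP) lies midway between the tips of the shut fingers; the grasp point (between the pads) lies 19 mm behind it; z points along the fingers, y is the line along which they close (so a half turn about z gives the same grasp; the last joint's range is limited). The gripper opens to 85 mm and grips with 20 to 120 N. Pads are 22 mm wide; open, the fingers measure 114 mm over their backs; the gripper's body (76 mm by 85 mm) begins 54 mm behind the grasp point. The pads swing forward as they close: fully open they stand 13 mm farther back than shut.
Start: joints at [1.043, 0.286, 1.577, -0, 1.279, -0.15], TCP at [0.249, 0.627, 0.231] pointing down, gripper open.
Joint ranges: [-2.77, 2.77], [-0.9, 2.22], [0.21, 2.48], [-1.53, 4.67], [0.24, 2.81], [-2.84, 2.84]. Speed limits (rad/s): [2.79, 2.79, 3.14, 3.14, 3.14, 3.14].

INTERFACE

Orientations are given as a unit quaternion [x, y, z, w].
In Python, from plant import * gives the robot as it stands.
- The arm moves only by the tool move_arm, never from a script. Its argument "moves" is a list of rows, each a list of 3 entries, a list of its own where there are three numbers: the opening, from 0 (shut) to 1 (fully open), then the shift along the tool's x, y, z in m, then the turn, a rotation vector about the tool's x, y, z in rad. A call has exactly 10 rows; each row shifts and turns the commanded pose from where the row before left it, along the tool's axes as they then stand; what a row does not reach is not made up. A row lasts 1/12 s, in which the tool goes at most 41.7 mm and 7.16 degrees, less where a joint would pass 70% of its speed; a pose out of reach is approached as far as the arm can. A call is refused whole if a number of a shift passes 0.0417 or a number of a turn 0.125, either way. A call with a gripper value outside its range is refused whole. The fingers move at their own pace and stop on an object; "grip_force" is the grip in N (left out, the last holds). Time passes only in rows, so rows that do not move let the fingers close, or fill a call up. It gives the time, the measured TCP pose, the force, the opening and the grip force at its end, in the units of the state.
- get_state(): the state, without advancing time (a new reading comes with each control period).
- read_camera(name): name is "side" or "top" or "wrist"; returns the picture (384x512x3 uint8, red, green, blue); there is no depth.
- camera_params(name): a dict with "fx", "fy", "cx", "cy" (pixels), "rvec" (rotation vector, rad) and "tvec" (3), from world to camera coordinates, as OpenCV has them; the wrist camera has in their place "tool_from_camera" (4x4, takes a point from camera to tool coordinates, whose origin is the TCP and whose axes are the flange's). Camera axes: x right, y down, z forward; pixel columns grow to the right and rows downward; lengths in m; the calibration is good to about 2 mm. A picture is of the moment at which its call begins: read the wrist's pose just before it. camera_params takes no time and is no camera call.
- sign_off(): hands the job in; it is judged then, once.
The state is a dict: "time": time; "qpos": joint angles; "dq": joint speeds; "joint_efforts": joint torques, N m; "eef_pos": TCP position; "tcp_rot": TCP orientation; "contact_force": force on the tool from outside, world axes, zero at the start; "wrist_torque": the same for the moment, N m; "opening": opening from 0.0 (shut) to 1.0 (fully open); "finger_force": force on a finger pad.
Only numpy, scipy, OpenCV 4.12 (cv2) and the standard library are available. Lean on these libraries where they do the work, as an engineer would, in place of code of your own. Each camera call takes 0.05 s, during which the arm holds its last target. There are 200 camera calls.

TASK

The gauging nest on the bench is blocked: a slotted coupling stands inside it and a plug gauge lies across its mouth. First put both into the shallow aluminium tray, the coupling standing upright and the gauge lying flat; then slide the steel flange ring along the bench, never lifting it, into the nest until it sits fully home against the stop. Do not shift or tip the plain bush, the loupe or the oil bottle.

Things in the scene. Friction and masses are not known exactly. Their poses are not given: they have to be found in the camera images.
- nest: Gauging nest, bright steel, fixed to the worktop, place and yaw vary: a U of two fences closed by a stop block, no floor plate. Origin: on the worktop, where the ring's centre is when home; +x points inward to the stop, so the lane in is its -x axis. Fences 24 mm high, 18 mm thick, inner faces at y = +49 and -49 mm from x = -24 to 46 mm. Stop block 36 mm high, 150 mm wide, x = 46 to 82 mm.
- nest_stop (a point): Middle of the stop's flat face, which the ring's rim touches when home: 46 mm along the nest's +x from its origin, 16 mm up. An adjusting screw sticks out behind the block to x = 104 mm.
- nest_mouth (a point): Middle of the nest's open mouth, on the worktop, 50 mm along the nest's -x from its origin. Here short flared fence ends widen the mouth to about 125 mm.
- flange: Flange ring: turned steel with a dark hub, 92 mm in diameter (too wide to grip safely), about 0.62 kg; its rim is a plain cylinder from z = 0 to 26 mm, the hub rises to 31 mm. Origin: centre of its underside, z up. It starts flat on the worktop 190 to 225 mm out from the nest's origin along the lane, up to 50 mm to either side. Sliding friction about 0.6.
- coupling: Slotted coupling: dark steel cylinder 36 mm in diameter, 76 mm high, with square slots cut in its upper end, about 0.4 kg. It starts standing upright inside the nest, within 16 mm of the nest's origin. Origin: centre of its underside, z along its axis, up. Grip it across the body above the fences.
- plug: Plug gauge: 102 mm long with a black hexagonal handle 20 mm across in the middle and bright threaded ends, 18 mm high as it lies, about 0.19 kg. Origin: centre of its underside; its long axis is its y axis; grip it across the handle at the origin. It starts lying across the lane in front of the mouth, 85 to 98 mm out from the nest's origin, its long axis within 0.4 rad of the nest's y axis.
- tray: Shallow aluminium tray with a dark rubber liner, fixed to the worktop (place and yaw vary): 200 mm along its x, 130 mm along its y, on 4 mm feet; wall tops 20 mm and inner floor 8 mm above the worktop, walls 4 mm thick. Origin: centre of its underside, on the worktop. A monitor's panel hangs to the right of it, in the plane y = -0.28 for x > 0.65, 0.18 to 0.52 m up.
- bush: Bystander: plain dark steel bush (no slots), 34 mm in diameter, 74 mm high, standing loose beside the nest's mouth on its -y side, about 120 mm from the lane. Origin: centre of its underside, z up.
- loupe: Bystander: black loupe, 36 mm in diameter, 34 mm high, standing loose beside the lane on the nest's -y side, about 128 mm from the lane. Origin: centre of its underside, z up.
- oil_bottle: Bystander: oil bottle with a red cap and thin spout, 45 mm in diameter, 158 mm high, light, standing loose on the worktop behind the ring, left of the tray. Origin: centre of its underside, z up. Left of it a fixed row of tall books stands on the bench's left end (x > 0.5, y > 0.27): pass well above them.
Not all that is in view belongs to the job. Leave any green, orange or turquoise look-alike of the coupling alone.

How it is judged:
On the way, in this order (a step that is already met when the one before it is completed fails the run):
1. the coupling stands upright and the plug gauge lies flat in the tray (x of coupling in the frame of tray between -0.085 and 0.085 m and y of coupling in the frame of tray between -0.05 and 0.05 m and height (world z) of coupling below 0.013 m and angle between coupling's own z axis and vertical below 0.12 rad and x of plug in the frame of tray between -0.085 and 0.085 m and y of plug in the frame of tray between -0.056 and 0.056 m and height (world z) of plug below 0.03 m and angle between plug's own y axis and vertical between 1.42 and 1.72 rad and linear speed of each of coupling, plug below 0.02 m/s), for 0.2 s.
2. the flange ring is home in the nest, against the stop (x of flange in the frame of nest above -0.004 m and y of flange in the frame of nest between -0.006 and 0.006 m and height (world z) of flange below 0.006 m and angle between flange's own z axis and vertical below 0.06 rad), for 0.2 s.
At the end, for the whole second after the job is handed in: The coupling stands upright (within 0.12 rad) on the tray's floor, the plug gauge lies flat (within 0.15 rad) on the tray's floor, each with its centre inside the walls; the flange ring lies flat on the worktop between the fences with less than 4 mm between its rim and the stop; all are at rest (all of step 1 and all of step 2 and linear speed of flange below 0.02 m/s); the robot touches nothing.
It fails at once if a bystander (bush, loupe or oil bottle) is moved more than 20 mm or tipped ((distance of bush from where it was at the start of the episode above 0.02 m or angle between bush's own z axis and vertical above 0.3 rad) or (distance of loupe from where it was at the start of the episode above 0.02 m or angle between loupe's own z axis and vertical above 0.3 rad) or (distance of oil_bottle from where it was at the start of the episode above 0.02 m or angle between oil_bottle's own z axis and vertical above 0.3 rad)).
It fails at once if the flange ring is lifted off the worktop (more than 10 mm) or tipped (height (world z) of flange above 0.01 m or angle between flange's own z axis and vertical above 0.2 rad).
It also fails if it takes over 72 s, if anything falls off the work surface, if the arm or the gripper's body presses on something with over 40 N, if the wrist force passes 120 N, or if a joint passes its speed limit or range.

## Working session

There is one attempt and no reset: what is moved stays moved. The work goes in short steps, Python scripts to look and compute and a tool call to move; the robot and the scene stay as the last step left them, time stands still between calls to the robot, and variables do not carry over. Pictures are saved under pics/ and viewed, at most 10 in all, crops included, and the job is handed in when it is done.

Besides the shell and the picture viewer there is one more tool, called after "Request:" as name([rows], argument=value, ...), one row to a line, values as JSON. move_arm: Moves the arm, as the interface text tells. Its arguments: {"type":"object","properties":{"moves":{"type":"array"},"grip_force":{"type":"number"}},"required":["moves"]}

```bash
mkdir -p pics; ls
python3 - <<'E'
from plant import *
import cv2,numpy as np
s=get_state();print({k:np.round(v,3) for k,v in s.items()})
for n in ["top","side"]:
    im=read_camera(n);cv2.imwrite(f"pics/{n}0.png",cv2.resize(im[...,::-1],(800,600),interpolation=cv2.INTER_CUBIC))
for n in ["top","side","wrist"]:print(n,camera_params(n))
E
```

```text
pics
{'time': np.float64(0.0), 'qpos': array([ 1.043,  0.287,  1.578,  0.   ,  1.279, -0.15 ]), 'dq': array([ 0.   , -0.001,  0.001,  0.   ,  0.002, -0.001]), 'joint_efforts': array([ 0.0000e+00, -4.0597e+01, -2.9263e+01, -0.0000e+00,  6.0000e-03,
       -0.0000e+00]), 'eef_pos': array([0.249, 0.627, 0.23 ]), 'tcp_rot': array([ 0.188,  0.982, -0.001, -0.   ]), 'contact_force': array([-0.324, -0.268, -0.205]), 'wrist_torque': array([0.022, 0.006, 0.009]), 'finger_force': np.float64(0.0), 'opening': np.float64(0.998)}
top {'fx': 470.1581239841154, 'fy': 470.1581239841154, 'cx': 253.72618596111394, 'cy': 195.92518069420066, 'rvec': array([ 2.20854361, -2.18959168,  0.03789248]), 'tvec': array([-0.00739678,  0.5633665 ,  1.20568069])}
side {'fx': 420.0868949710746, 'fy': 420.0868949710746, 'cx': 255.1715044347696, 'cy': 192.5806220265341, 'rvec': array([ 1.99872431, -0.04486614,  0.02812308]), 'tvec': array([-0.58704743,  0.04898251,  1.06865933])}
wrist {'fx': 328.1337362155206, 'fy': 328.1337362155206, 'cx': 256.28885192336406, 'cy': 192.21770330313305, 'tool_from_camera': array([[-3.18160466e-04, -9.61459273e-01, -2.74947203e-01,
         6.95439491e-02],
       [ 9.99999384e-01, -5.98351181e-04,  9.35197813e-04,
         1.48084221e-04],
       [-1.06366959e-03, -2.74946736e-01,  9.61458871e-01,
        -1.43102406e-01],
       [ 0.00000000e+00,  0.00000000e+00,  0.00000000e+00,
         1.00000000e+00]])}
```

View pics/top0.png

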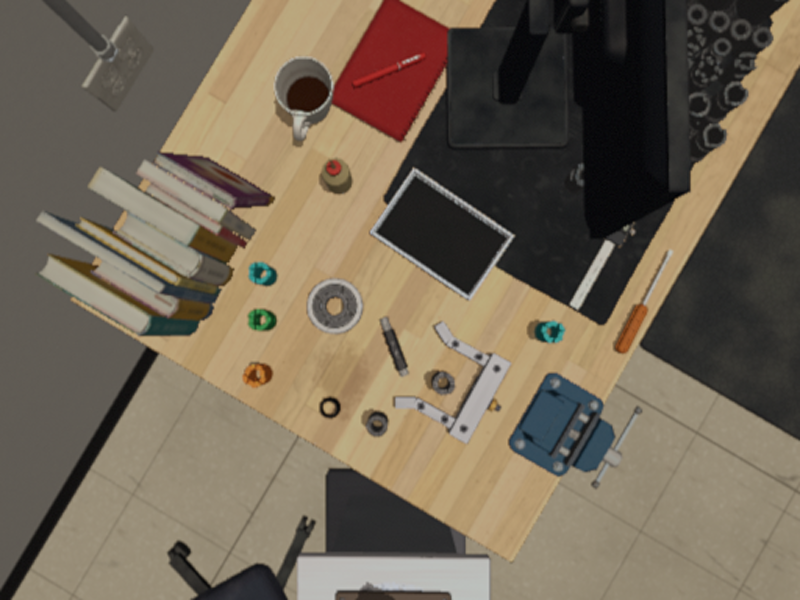

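View pics/side0.png

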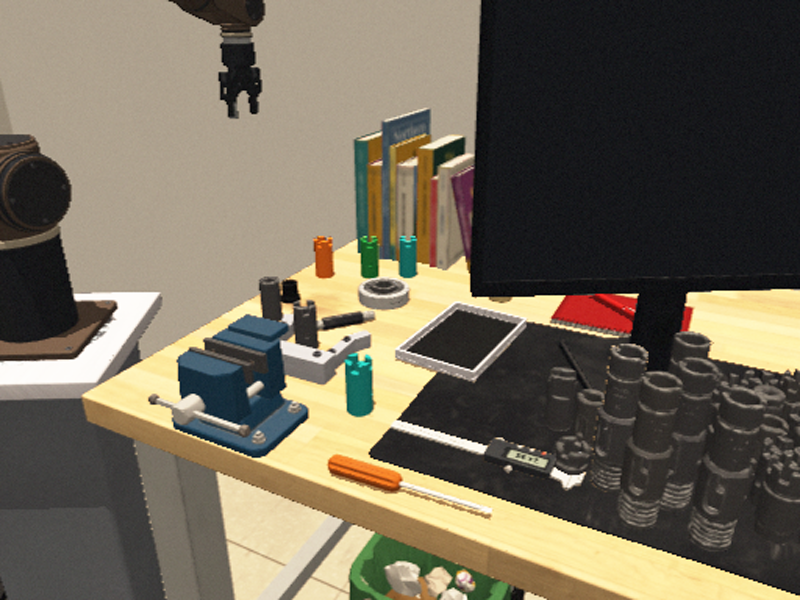

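The top view shows the ring at (334,306), the plug from (385,320) to (405,373), the coupling's top at (443,381) and the stop block at about (447..510, 349..443). The tray corners are (415,169), (514,237), (468,298) and (371,232). The bush is at (376,422), the loupe at (330,407) and the bottle at (335,175).

The side view agrees: the coupling stands in the nest and the plug lies in front of it. The look-alikes are coloured and well clear.

```bash
cat > h.py <<'E'
from plant import *
import cv2,numpy as np
from scipy.spatial.transform import Rotation as R
def K(p):return np.array([[p['fx'],0,p['cx']],[0,p['fy'],p['cy']],[0,0,1]])
def ext(n,s=None):
    p=camera_params(n)
    if n!='wrist': return K(p),cv2.Rodrigues(p['rvec'])[0],p['tvec']
    s=s or get_state();T=np.eye(4);T[:3,:3]=R.from_quat(s['tcp_rot']).as_matrix();T[:3,3]=s['eef_pos']
    C=np.linalg.inv(T@p['tool_from_camera']);return K(p),C[:3,:3],C[:3,3]
def px2w(e,uv,z,sc=1.0):
    k,r,t=e;uv=np.atleast_2d(uv)*sc;c=-r.T@t
    d=(r.T@np.linalg.inv(k)@np.c_[uv,np.ones(len(uv))].T).T
    return c+d*((np.atleast_1d(z)-c[2])/d[:,2])[:,None]
def w2px(e,P):
    k,r,t=e;q=(k@(r@np.atleast_2d(P).T+t[:,None])).T;return q[:,:2]/q[:,2:]
def go(target,yaw=None):
    """shift in tool axes and turn needed; yaw = world angle of closing line"""
    s=get_state();r=R.from_quat(s['tcp_rot'])
    print('pos',np.round(s['eef_pos'],4),'t',round(s['time'],2),'open',round(s['opening'],3),'q',np.round(s['qpos'],2))
    ty=r.as_matrix()[:,1];a=np.arctan2(ty[1],ty[0])
    print('tool shift',np.round(r.inv().apply(np.array(target)-s['eef_pos']),4),'closing yaw',round(a,3))
    if yaw is not None:
        d=(yaw-a+np.pi/2)%np.pi-np.pi/2;print('turn about tool z',round(-d,3))
E
python3 - <<'E'
from h import *
e=ext('top');S=.64
f=lambda uv,z:px2w(e,uv,z,S)
tr=f([(415,169),(514,237),(468,298),(371,232)],.02);print('tray',tr.round(3),tr.mean(0).round(3))
print([np.linalg.norm(tr[i]-tr[i-1]).round(3) for i in range(4)])
st=f([(492,349),(510,360),(463,443),(447,432)],.036);print('stop',st.round(3),[np.linalg.norm(st[i]-st[i-1]).round(3) for i in range(4)])
for n,uv,z in [('ring',(334,306),.026),('plugA',(385,320),.009),('plugB',(405,373),.009),('coup',(443,381),.076),('bush',(376,422),.074),('loupe',(330,407),.034),('bottle',(335,165),.158),('teal',(551,331),.076)]:print(n,f(uv,z).round(3))
y=st[3]-st[0]; y=st[1:3][0]-st[2]+st[0]-st[3]; yaw=np.arctan2(y[1],y[0])-np.pi/2
print('nest yaw',yaw)
x=np.array([np.cos(yaw),np.sin(yaw),0]);o=st.mean(0)-.064*x;print('nest o',o.round(3))
E
```

```text
tray [[ 0.791 -0.031  0.02 ]
 [ 0.679 -0.195  0.02 ]
 [ 0.577 -0.12   0.02 ]
 [ 0.685  0.04   0.02 ]] [ 0.683 -0.077  0.02 ]
[np.float64(0.128), np.float64(0.199), np.float64(0.126), np.float64(0.193)]
stop [[ 0.494 -0.158  0.036]
 [ 0.477 -0.187  0.036]
 [ 0.343 -0.112  0.036]
 [ 0.36  -0.086  0.036]] [np.float64(0.152), np.float64(0.034), np.float64(0.154), np.float64(0.031)]
ring [[0.562 0.1   0.026]]
plugA [[0.54  0.016 0.009]]
plugB [[ 0.453 -0.018  0.009]]
coup [[ 0.445 -0.077  0.076]]
bush [[0.38  0.027 0.074]]
loupe [[0.398 0.103 0.034]]
bottle [[0.764 0.089 0.158]]
teal [[ 0.524 -0.245  0.076]]
nest yaw -2.0728889362968324
nest o [ 0.449 -0.08   0.036]
```

Request:
move_arm([
  [1,[-0.0296,-0.027,-0.001],[0,0,0]],
  [1,[-0.0296,-0.027,-0.001],[0,0,0]],
  [1,[-0.0296,-0.027,-0.001],[0,0,0]],
  [1,[-0.0296,-0.027,-0.001],[0,0,0]],
  [1,[-0.0296,-0.027,-0.001],[0,0,0]],
  [1,[-0.0296,-0.027,-0.001],[0,0,0]],
  [1,[-0.0296,-0.027,-0.001],[0,0,0]],
  [1,[-0.0296,-0.027,-0.001],[0,0,0]],
  [1,[-0.0296,-0.027,-0.001],[0,0,0]],
  [1,[-0.0296,-0.027,-0.001],[0,0,0]],
])

```text
time: 0.93
eef_pos: [0.4246, 0.2654, 0.241]
tcp_rot: [0.188, 0.982, -0.0, -0.0]
contact_force: [0.4, 0.3, 0.2]
opening: 0.998
finger_force: 0.0
```

Request:
move_arm([
  [1,[-0.0296,-0.027,-0.001],[0,0,0]],
  [1,[-0.0296,-0.027,-0.001],[0,0,0]],
  [1,[-0.0296,-0.027,-0.001],[0,0,0]],
  [1,[-0.0296,-0.027,-0.001],[0,0,0]],
  [1,[-0.0296,-0.027,-0.001],[0,0,0]],
  [1,[-0.0296,-0.027,-0.001],[0,0,0]],
  [1,[0,0,0],[0,0,0.12]],
  [1,[0,0,0],[0,0,0.12]],
  [1,[0,0,0],[0,0,0.12]],
  [1,[0,0,0],[0,0,0.12]],
])

```text
time: 1.77
eef_pos: [0.5295, 0.0506, 0.2466]
tcp_rot: [0.419, 0.908, -0.0, -0.001]
contact_force: [0.2, 0.8, 0.2]
opening: 0.998
finger_force: 0.0
```

Request:
move_arm([
  [1,[0,0,0],[0,0,0.12]],
  [1,[0,0,0],[0,0,0.12]],
  [1,[0,0,0],[0,0,0.12]],
  [1,[0,0,0],[0,0,0.12]],
  [1,[0,0,0],[0,0,0.12]],
  [1,[0,0,0],[0,0,0.12]],
  [1,[0,0,0],[0,0,0.12]],
  [1,[0,0,0],[0,0,0.12]],
  [1,[0,0,0],[0,0,0.12]],
  [1,[0,0,0],[0,0,0.12]],
])

```text
time: 2.6
eef_pos: [0.5294, 0.0512, 0.2467]
tcp_rot: [0.858, 0.513, -0.0, -0.0]
contact_force: [0.6, -0.5, -0.8]
opening: 1.004
finger_force: 0.0
```

Run:
```python
from h import *
go([.445,-.08,.15],-.502)
s=get_state();im=read_camera('wrist');np.save('w1.npy',im);np.save('s1.npy',np.r_[s['eef_pos'],s['tcp_rot']])
cv2.imwrite("pics/w1.png",cv2.resize(im[...,::-1],(800,600),interpolation=cv2.INTER_CUBIC))
```

```text
pos [0.5294 0.0512 0.2467] t 2.6 open 1.004 q [-0.09 -0.04  1.91 -0.    1.28  0.4 ]
tool shift [-0.1555 -0.0122  0.0968] closing yaw -0.493
turn about tool z 0.009
```

View pics/w1.png

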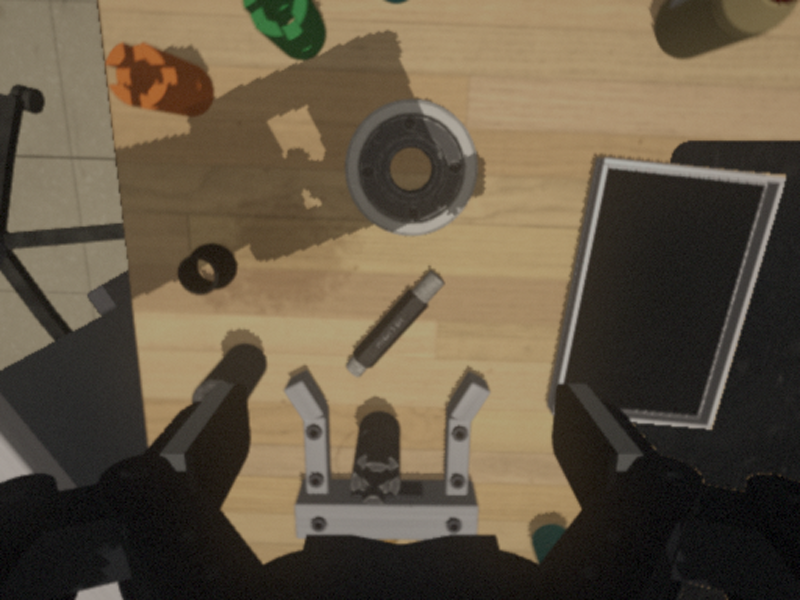

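The wrist view shows the plug from (352,368) to (435,278), about 0.8 rad off the nest's y axis. The ring's hole is at (410,168), the coupling's top at about (376,474), and the stop's top face has corners (297,503), (478,503), (297,537) and (478,537). The tray's inner corners are at about (605,163), (780,180), (705,425) and (563,400, partly hidden).

Run:
```python
from h import *
a=np.load('s1.npy');e=ext('wrist',{'eef_pos':a[:3],'tcp_rot':a[3:]})
f=lambda uv,z:px2w(e,uv,z,.64)
st=f([(297,503),(478,503),(478,537),(297,537)],.036);print('stop',st.round(3),[np.linalg.norm(st[i]-st[i-1]).round(3) for i in range(4)])
d=st[1]-st[0]+st[2]-st[3];yw=np.arctan2(d[1],d[0])-np.pi/2
sc=f([(314,432),(316,480),(460,433),(457,481)],.024)
x=np.array([np.cos(yw),np.sin(yw),0]);y=np.array([-x[1],x[0],0]);o=st.mean(0)-.064*x;print('nest',o,yw, 'fence mid',((sc-o)@np.c_[x,y]).round(3))
for n,uv,z in [('ring',(410,168),.031),('plugA',(435,278),.009),('plugB',(352,368),.009),('coup',(376,474),.076),('base',(378,413),0),('loupe',(207,266),.034),('trayTL',(605,158),.02),('trayTR',(784,178),.02),('trayBR',(712,429),.02)]:
    p=f(uv,z)[0];print(n,p.round(3),'nest',((p-o)@np.c_[x,y]).round(3))
```

```text
stop [[ 0.36  -0.087  0.036]
 [ 0.489 -0.156  0.036]
 [ 0.475 -0.185  0.036]
 [ 0.343 -0.115  0.036]] [np.float64(0.033), np.float64(0.146), np.float64(0.033), np.float64(0.15)]
nest [ 0.44711831 -0.07918287  0.036     ] -2.063228853597057 fence mid [[-0.01  -0.059]
 [ 0.035 -0.059]
 [-0.009  0.058]
 [ 0.035  0.057]]
ring [0.564 0.102 0.031] nest [-0.215  0.017]
plugA [0.543 0.02  0.009] nest [-0.133  0.037]
plugB [ 0.45  -0.014  0.009] nest [-0.059 -0.028]
coup [ 0.445 -0.07   0.076] nest [-0.007 -0.007]
base [ 0.446 -0.063  0.   ] nest [-0.014 -0.008]
loupe [0.406 0.111 0.034] nest [-0.148 -0.126]
trayTL [0.686 0.043 0.02 ] nest [-0.221  0.153]
trayTR [ 0.792 -0.029  0.02 ] nest [-0.207  0.28 ]
trayBR [ 0.683 -0.194  0.02 ] nest [-0.01   0.262]
```

Request:
move_arm([
  [1,[-0.0305,-0.0035,0],[0,0,0]],
  [1,[-0.0305,-0.0035,0],[0,0,0]],
  [1,[-0.0305,-0.0035,0],[0,0,0]],
  [1,[-0.0305,-0.0035,0],[0,0,0]],
  [1,[-0.0305,-0.0035,0],[0,0,0]],
  [1,[0,0,0.029],[0,0,0]],
  [1,[0,0,0.029],[0,0,0]],
  [1,[0,0,0.029],[0,0,0]],
  [1,[0,0,0.029],[0,0,0]],
  [1,[0,0,0.03],[0,0,0]],
])

```text
time: 3.48
eef_pos: [0.4428, -0.0755, 0.1002]
tcp_rot: [0.856, 0.517, 0.0, 0.0]
contact_force: [0.9, 0.5, 0.5]
opening: 1.002
finger_force: 0.0
```

Run:
```python
from h import *
go([.442,-.075,.032],-.492)
s=get_state();im=read_camera('wrist')
cv2.imwrite("pics/w2.png",cv2.resize(im[...,::-1],(640,480)))
e=ext('wrist',s);print(w2px(e,[[.442,-.075,.076],[.442,-.075,.032]])*1.25)
```

```text
pos [ 0.4428 -0.0755  0.1002] t 3.48 open 1.002 q [-0.4  -0.07  2.22 -0.    0.99  0.09]
tool shift [ 0.0001 -0.0009  0.0682] closing yaw -0.485
turn about tool z 0.007
[[318.00589116 288.86752796]
 [318.38247313 257.4032066 ]]
```

View pics/w2.png

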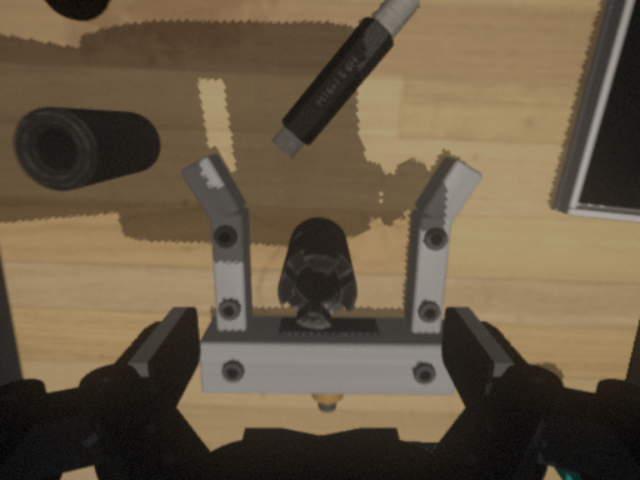

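The close view shows the coupling's top at about (317,285), where I predicted (318,289), so it is centred between the fingers. I'll go down and grip.

Request:
move_arm([
  [1,[0,0,0.017],[0,0,0]],
  [1,[0,0,0.017],[0,0,0]],
  [1,[0,0,0.017],[0,0,0]],
  [1,[0,0,0.017],[0,0,0]],
  [0,[0,0,0],[0,0,0]],
  [0,[0,0,0],[0,0,0]],
  [0,[0,0,0],[0,0,0]],
  [0,[0,0,0],[0,0,0]],
  [0,[0,0,0],[0,0,0]],
  [0,[0,0,0],[0,0,0]],
], grip_force=60)

```text
time: 4.37
eef_pos: [0.4437, -0.0756, 0.0349]
tcp_rot: [0.857, 0.516, 0.0, 0.001]
contact_force: [-2.4, 2.0, 6.3]
opening: 0.401
finger_force: 59.1
```

Request:
move_arm([
  [0,[0,0,-0.03],[0,0,0]],
  [0,[0,0,-0.03],[0,0,0]],
  [0,[0,0,-0.03],[0,0,0]],
  [0,[0,0,-0.03],[0,0,0]],
  [0,[0,0,-0.03],[0,0,0]],
  [0,[0.01,0.0345,0],[0,0,0]],
  [0,[0.01,0.0345,0],[0,0,0]],
  [0,[0.01,0.0345,0],[0,0,0]],
  [0,[0.01,0.0345,0],[0,0,0]],
  [0,[0.01,0.0345,0],[0,0,0]],
])

```text
time: 5.2
eef_pos: [0.6194, -0.1119, 0.1819]
tcp_rot: [0.857, 0.516, -0.001, -0.001]
contact_force: [0.2, 0.4, -3.4]
opening: 0.406
finger_force: 61.5
```

Request:
move_arm([
  [0,[0.01,0.0345,0],[0,0,0]],
  [0,[0,0,0],[0,0,0]],
  [0,[0,0,0.02],[0,0,0]],
  [0,[0,0,0.02],[0,0,0]],
  [0,[0,0,0.02],[0,0,0]],
  [0,[0,0,0.02],[0,0,0]],
  [0,[0,0,0],[0,0,0]],
  [0,[0,0,0],[0,0,0]],
  [0,[0,0,0],[0,0,0]],
  [0,[0,0,0],[0,0,0]],
])

```text
time: 6.03
eef_pos: [0.6551, -0.1197, 0.1054]
tcp_rot: [0.857, 0.516, 0.001, 0.001]
contact_force: [0.7, -0.5, -4.3]
opening: 0.404
finger_force: 62.0
```

Run:
```python
from h import *
go([.654,-.121,.044],-.492)
s=get_state();im=read_camera('wrist');im2=read_camera('side')
c=np.hstack([cv2.resize(im[...,::-1],(400,300)),cv2.resize(im2[150:300,200:400,::-1],(400,300))])
cv2.imwrite("pics/w3.png",c)
```

```text
pos [ 0.6551 -0.1197  0.1054] t 6.03 open 0.404 q [-0.33  0.39  1.69 -0.    1.06  0.15]
tool shift [-0.0017 -0.0006  0.0614] closing yaw -0.487
turn about tool z 0.005
```

View pics/w3.png

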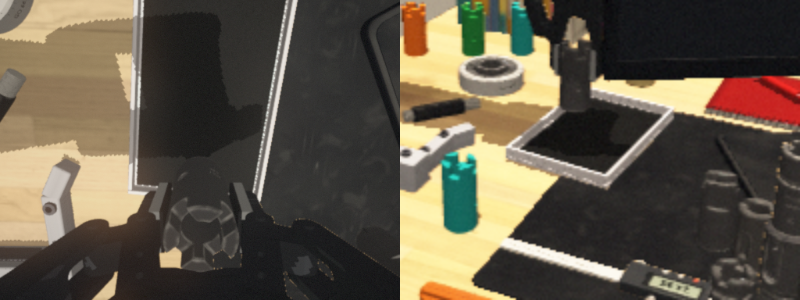

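The pictures show the coupling upright in the fingers, over the tray's near half and inside the walls. I'll lower it.

Request:
move_arm([
  [0,[0,0,0.015],[0,0,0]],
  [0,[0,0,0.015],[0,0,0]],
  [0,[0,0,0.015],[0,0,0]],
  [0,[0,0,0.008],[0,0,0]],
  [0,[0,0,0.004],[0,0,0]],
  [0,[0,0,0.002],[0,0,0]],
  [0,[0,0,0.001],[0,0,0]],
  [0,[0,0,0],[0,0,0]],
  [0,[0,0,0],[0,0,0]],
  [0,[0,0,0],[0,0,0]],
])

```text
time: 6.97
eef_pos: [0.6544, -0.1194, 0.0438]
tcp_rot: [0.857, 0.516, 0.0, 0.0]
contact_force: [0.6, 1.1, -5.2]
opening: 0.402
finger_force: 62.4
```

Request:
move_arm([
  [0,[0,0,0.001],[0,0,0]],
  [0,[0,0,0],[0,0,0]],
  [0.6,[0,0,0],[0,0,0]],
  [0.7,[0,0,0],[0,0,0]],
  [0.7,[0,0,0],[0,0,0]],
  [0.7,[0,0,-0.02],[0,0,0]],
  [0.7,[0,0,-0.035],[0,0,0]],
  [0.7,[0,0,-0.035],[0,0,0]],
  [0.7,[0,0,-0.035],[0,0,0]],
  [0.7,[0,0,0],[0,0,0]],
])

```text
time: 7.8
eef_pos: [0.6591, -0.1209, 0.1784]
tcp_rot: [0.857, 0.516, 0.006, 0.007]
contact_force: [0.8, 0.0, 1.4]
opening: 0.698
finger_force: 0.0
```

Run:
```python
from h import *
A=np.array([.541,.018]);B=np.array([.4515,-.016]);d=A-B;print('plug axis',np.arctan2(d[1],d[0]),(A+B)/2)
m=(A+B)/2
go([*m,.15],np.arctan2(d[1],d[0])-np.pi/2)
```

```text
plug axis 0.36304937276624827 [0.49625 0.001  ]
pos [ 0.6591 -0.1209  0.1784] t 7.8 open 0.698 q [-0.33  0.31  1.65 -0.    1.17  0.15]
tool shift [ 0.0315 -0.2014  0.025 ] closing yaw -0.487
turn about tool z 0.721
```

Request:
move_arm([
  [0.7,[0.005,-0.0336,0],[0,0,0]],
  [0.7,[0.005,-0.0336,0],[0,0,0]],
  [0.7,[0.005,-0.0336,0],[0,0,0]],
  [0.7,[0.005,-0.0336,0],[0,0,0]],
  [0.7,[0.005,-0.0336,0],[0,0,0]],
  [0.7,[0.005,-0.0336,0],[0,0,0]],
  [0.7,[0,0,0],[0,0,0.12]],
  [0.7,[0,0,0],[0,0,0.12]],
  [0.7,[0,0,0],[0,0,0.12]],
  [0.7,[0,0,0],[0,0,0.12]],
])

```text
time: 8.63
eef_pos: [0.4902, 0.0017, 0.1682]
tcp_rot: [0.956, 0.295, 0.001, 0.001]
contact_force: [-0.6, 0.3, -0.1]
opening: 0.699
finger_force: 0.0
```

Request:
move_arm([
  [0.7,[0,0,0],[0,0,0.12]],
  [0.7,[0,0,0],[0,0,0.12]],
  [0.7,[0,0,0.025],[0,0,0]],
  [0.7,[0,0,0.025],[0,0,0]],
  [0.7,[0,0,0.025],[0,0,0]],
  [0.7,[0,0,0.015],[0,0,0]],
  [0.7,[0,0,0],[0,0,0]],
  [0.7,[0,0,0],[0,0,0]],
  [0.7,[0,0,0],[0,0,0]],
  [0.7,[0,0,0],[0,0,0]],
])

```text
time: 9.47
eef_pos: [0.4914, 0.0013, 0.0793]
tcp_rot: [0.983, 0.181, 0.002, 0.001]
contact_force: [-0.6, 0.2, -1.3]
opening: 0.699
finger_force: 0.0
```

Run:
```python
from h import *
go([.4963,.001,.01],.363-np.pi/2)
s=get_state();im=read_camera('wrist');np.save('s4.npy',np.r_[s['eef_pos'],s['tcp_rot']])
cv2.imwrite("pics/w4.png",cv2.resize(im[...,::-1],(640,480)))
e=ext('wrist',s);print(w2px(e,[[.4963,.001,.018],[.541,.018,.009],[.4515,-.016,.009]])*1.25)
```

```text
pos [0.4914 0.0013 0.0793] t 9.47 open 0.699 q [-0.2   0.07  2.13 -0.    0.94  1.  ]
tool shift [0.0043 0.0019 0.0693] closing yaw -1.207
turn about tool z 0.001
[[324.27754384 253.90085642]
 [324.33840855 159.615665  ]
 [323.83003413 328.52098751]]
```

View pics/w4.png

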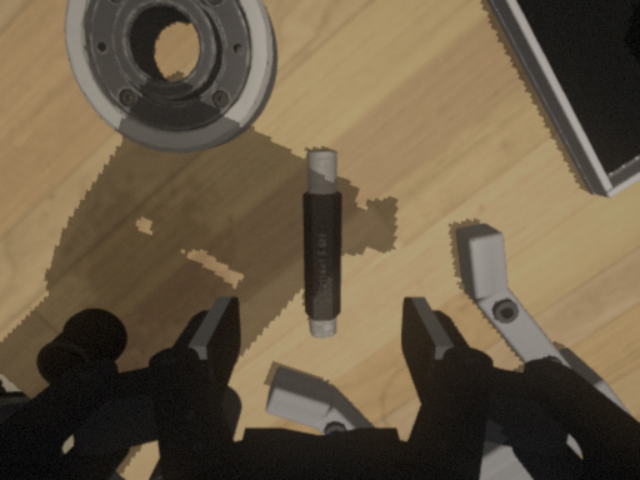

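The plug is lined up between the fingers, its handle centred at (322,255) where I predicted (324,254). I'll narrow the opening to clear the fence flare, go down and grip.

Request:
move_arm([
  [0.5,[0.0043,0.001,0.005],[0,0,0]],
  [0.5,[0,0,0.015],[0,0,0]],
  [0.5,[0,0,0.02],[0,0,0]],
  [0.5,[0,0,0.02],[0,0,0]],
  [0.5,[0,0,0.013],[0,0,0]],
  [0.5,[0,0,0],[0,0,0]],
  [0,[0,0,0],[0,0,0]],
  [0,[0,0,0],[0,0,0]],
  [0,[0,0,0],[0,0,0]],
  [0,[0,0,0],[0,0,0]],
], grip_force=50)

```text
time: 10.35
eef_pos: [0.4954, 0.002, 0.0056]
tcp_rot: [0.984, 0.181, 0.001, 0.001]
contact_force: [0.0, 0.8, 0.8]
opening: 0.204
finger_force: 49.1
```

Request:
move_arm([
  [0,[0,0,-0.035],[0,0,0]],
  [0,[0,0,-0.035],[0,0,0]],
  [0,[0,0,-0.035],[0,0,0]],
  [0,[0,0,-0.035],[0,0,0]],
  [0,[0,0,0],[0,0,-0.104]],
  [0,[0,0,0],[0,0,-0.104]],
  [0,[0,0,0],[0,0,-0.104]],
  [0,[0,0,0],[0,0,-0.104]],
  [0,[0,0,0],[0,0,-0.104]],
  [0,[0,0,0],[0,0,-0.104]],
])

```text
time: 11.18
eef_pos: [0.494, 0.0023, 0.1446]
tcp_rot: [0.879, 0.476, 0.0, 0.0]
contact_force: [0.1, 0.3, -2.0]
opening: 0.203
finger_force: 49.5
```

Run:
```python
from h import *
go([.706,-.043,.145],-.584)
```

```text
pos [0.494  0.0023 0.1446] t 11.18 open 0.203 q [-0.2  -0.02  2.09  0.    1.08  0.38]
tool shift [ 0.0779  0.2023 -0.0003] closing yaw -0.578
turn about tool z 0.006
```

Request:
move_arm([
  [0,[0.013,0.0337,0],[0,0,0]],
  [0,[0.013,0.0337,0],[0,0,0]],
  [0,[0.013,0.0337,0],[0,0,0]],
  [0,[0.013,0.0337,0],[0,0,0]],
  [0,[0.013,0.0337,0],[0,0,0]],
  [0,[0.013,0.0337,0],[0,0,0]],
  [0,[0,0,0.025],[0,0,0]],
  [0,[0,0,0.025],[0,0,0]],
  [0,[0,0,0],[0,0,0]],
  [0,[0,0,0],[0,0,0]],
])

```text
time: 12.02
eef_pos: [0.7039, -0.0436, 0.0916]
tcp_rot: [0.88, 0.474, -0.002, -0.002]
contact_force: [-0.1, -0.5, -1.6]
opening: 0.206
finger_force: 49.6
```

Run:
```python
from h import *
go([.706,-.043,.015],-.584)
im=read_camera('wrist');im2=read_camera('top')
c=np.hstack([cv2.resize(im[...,::-1],(400,300)),cv2.resize(im2[90:240,200:400,::-1],(400,300))])
cv2.imwrite("pics/w5.png",c)
```

```text
pos [ 0.7039 -0.0436  0.0916] t 12.02 open 0.206 q [-0.21  0.48  1.58  0.    1.08  0.38]
tool shift [0.0018 0.0018 0.0766] closing yaw -0.583
turn about tool z 0.001
```

View pics/w5.png

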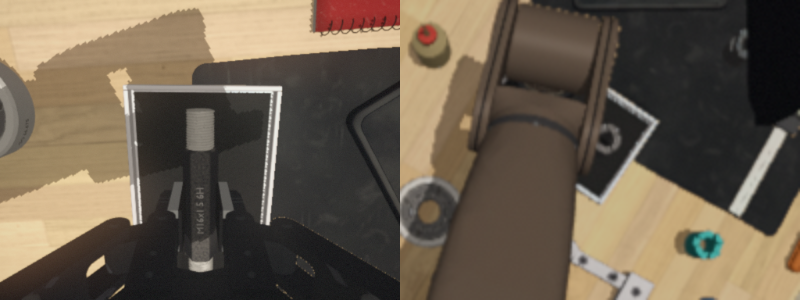

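The wrist view shows the plug along the tray's length, between the side walls. The top view shows the coupling standing at (608,138) with the fingers clear of it. I'll lower the plug, release it and rise.

Request:
move_arm([
  [0,[-0.003,0,0.02],[0,0,0]],
  [0,[0,0,0.02],[0,0,0]],
  [0,[0,0,0.018],[0,0,0]],
  [0,[0,0,0.01],[0,0,0]],
  [0,[0,0,0.005],[0,0,0]],
  [0,[0,0,0.003],[0,0,0]],
  [0,[0,0,0],[0,0,0]],
  [0,[0,0,0],[0,0,0]],
  [0,[0,0,0],[0,0,0]],
  [0,[0,0,0],[0,0,0]],
])

```text
time: 12.95
eef_pos: [0.7052, -0.0467, 0.0197]
tcp_rot: [0.88, 0.474, 0.001, 0.001]
contact_force: [-0.4, -0.5, -2.5]
opening: 0.207
finger_force: 49.6
```

Request:
move_arm([
  [0,[0,0,0.003],[0,0,0]],
  [0,[0,0,0.002],[0,0,0]],
  [0,[0,0,0.001],[0,0,0]],
  [0,[0,0,0],[0,0,0]],
  [0,[0,0,0],[0,0,0]],
  [0,[0,0,0],[0,0,0]],
  [0.3,[0,0,0],[0,0,0]],
  [0.45,[0,0,0],[0,0,0]],
  [0.45,[0,0,0],[0,0,0]],
  [0.45,[0,0,0],[0,0,0]],
])

```text
time: 13.78
eef_pos: [0.7042, -0.0465, 0.0118]
tcp_rot: [0.881, 0.474, -0.0, -0.0]
contact_force: [-0.3, -0.6, 0.3]
opening: 0.447
finger_force: 0.0
```

Request:
move_arm([
  [0.45,[0,0,-0.02],[0,0,0]],
  [0.45,[0,0,-0.035],[0,0,0]],
  [0.45,[0,0,-0.035],[0,0,0]],
  [0.45,[0,0,-0.035],[0,0,0]],
  [0.45,[0,0,-0.035],[0,0,0]],
  [0.45,[0,0,0],[0,0,0]],
  [0.45,[0,0,0],[0,0,0]],
  [0.45,[0,0,0],[0,0,0]],
  [0.45,[0,0,0],[0,0,0]],
  [0.45,[0,0,0],[0,0,0]],
])

```text
time: 14.62
eef_pos: [0.703, -0.0463, 0.1693]
tcp_rot: [0.881, 0.474, -0.002, -0.002]
contact_force: [0.1, 0.8, 0.1]
opening: 0.452
finger_force: 0.0
```

Run:
```python
from h import *
o=np.array([.447,-.0792]);yw=-2.066
x=np.array([np.cos(yw),np.sin(yw)]);y=np.array([-x[1],x[0]])
ring=np.array([.563,.101]);print('ring nest',(ring-o)@np.c_[x,y])
go([*(ring-x*.095),.18],yw+np.pi/2)
print('start',ring-x*.08)
im=read_camera('side');im2=read_camera('wrist')
cv2.imwrite("pics/w6.png",np.hstack([cv2.resize(im[150:300,200:400,::-1],(400,300)),cv2.resize(im2[...,::-1],(400,300))]))
```

```text
ring nest [-0.21367738  0.01643215]
pos [ 0.703  -0.0463  0.1693] t 14.62 open 0.452 q [-0.21  0.4   1.54 -0.    1.2   0.37]
tool shift [ 0.1405 -0.2063 -0.01  ] closing yaw -0.583
turn about tool z -0.088
start [0.60101687 0.17138976]
```

View pics/w6.png

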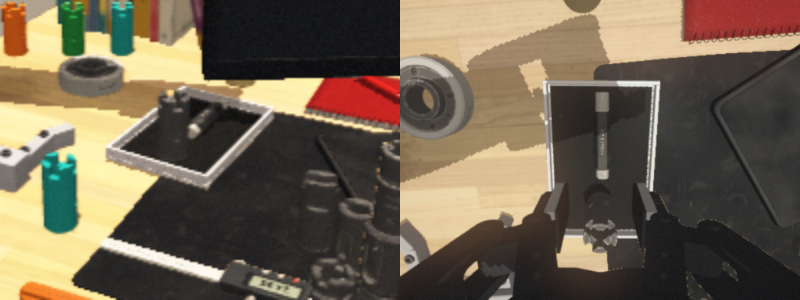

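Step 1 is met: the coupling stands and the plug lies flat in the tray. Before the push I'll check how much room there is behind the ring, since the turquoise look-alike and the books are there.

Run:
```python
from h import *
e=ext('top');o=np.array([.447,-.0792]);yw=-2.066
x=np.array([np.cos(yw),np.sin(yw)]);y=np.array([-x[1],x[0]])
for n,uv,z in [('teal',(262,270),.076),('green',(261,317),.076),('orange',(257,372),.076),('bookcorner',(273,200),.0),('ring',(334,306),.028)]:
    p=px2w(e,uv,z,.64)[0];print(n,p.round(3),((p[:2]-o)@np.c_[x,y]).round(3))
im=read_camera('top');g=cv2.cvtColor(im,cv2.COLOR_RGB2GRAY)
cv2.imwrite('pics/top7.png',cv2.resize(im[100:260,140:340,::-1],(800,640)[:1]+(600,)))
```

```text
teal [0.616 0.209 0.076] [-0.334  0.012]
green [0.542 0.209 0.076] [-0.299 -0.054]
orange [0.456 0.214 0.076] [-0.262 -0.132]
bookcorner [0.741 0.207 0.   ] [-0.391  0.123]
ring [0.562 0.099 0.028] [-0.212  0.016]
```

Request:
move_arm([
  [0.4,[0.0156,-0.0292,0],[0,0,0]],
  [0.4,[0.0156,-0.0292,0],[0,0,0]],
  [0.4,[0.0156,-0.0292,0],[0,0,0]],
  [0.4,[0.0156,-0.0292,0],[0,0,0]],
  [0.4,[0.0156,-0.0292,0],[0,0,0]],
  [0.4,[0.0156,-0.0292,0],[0,0,0]],
  [0.4,[0.0156,-0.0292,0],[0,0,0]],
  [0.4,[0,0,0],[0,0,-0.088]],
  [0.4,[0,0,0.03],[0,0,0]],
  [0.4,[0,0,0.03],[0,0,0]],
])

```text
time: 15.6
eef_pos: [0.5955, 0.1584, 0.1143]
tcp_rot: [0.858, 0.513, 0.003, 0.001]
contact_force: [0.5, -0.5, -0.7]
opening: 0.399
finger_force: 0.0
```

Run:
```python
from h import *
go([.5927,.157,.012],-.495)
s=get_state();im=read_camera('wrist')
e=ext('wrist',s);print('ring px',w2px(e,[[.563,.1005,.031],[.5848,.1410,.026]])*1.25)
cv2.imwrite("pics/w8.png",cv2.resize(im[...,::-1],(640,480)))
```

```text
pos [0.5955 0.1584 0.1143] t 15.6 open 0.399 q [ 0.1   0.27  1.82 -0.    1.04  0.59]
tool shift [-0.0029 -0.0024  0.1023] closing yaw -0.493
turn about tool z 0.002
ring px [[317.48821479 351.93721753]
 [317.38492068 279.69196645]]
```

View pics/w8.png

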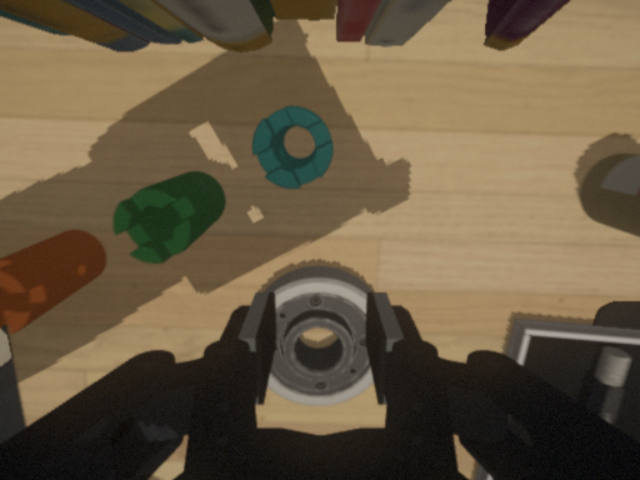

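The view shows the ring at (318,347) under the hand, with its near rim at v≈278 where I predicted 280. The turquoise piece is clear behind it at (293,145). I'll go down behind the rim.

Request:
move_arm([
  [0.4,[-0.001,-0.0025,0.01],[0,0,0]],
  [0.4,[0,0,0.015],[0,0,0]],
  [0.4,[0,0,0.015],[0,0,0]],
  [0.4,[0,0,0.015],[0,0,0]],
  [0.4,[0,0,0.015],[0,0,0]],
  [0.4,[0,0,0.012],[0,0,0]],
  [0.4,[0,0,0.01],[0,0,0]],
  [0.4,[0,0,0.007],[0,0,0]],
  [0.4,[0,0,0],[0,0,0]],
  [0.4,[0,0,0],[0,0,0]],
])

```text
time: 16.48
eef_pos: [0.5913, 0.1575, 0.0134]
tcp_rot: [0.859, 0.512, 0.0, 0.0]
contact_force: [-0.4, -1.0, 1.4]
opening: 0.399
finger_force: 0.0
```

Run:
```python
from h import *
o=np.array([.447,-.0792]);yw=-2.066
x=np.array([np.cos(yw),np.sin(yw)]);y=np.array([-x[1],x[0]])
s=get_state();print('tcp nest',((s['eef_pos'][:2]-o)@np.c_[x,y]).round(4),s['contact_force'])
go([*(o-x*.06),.010],yw+np.pi/2)
```

```text
tcp nest [-0.2768  0.0145] [-0.41291844 -1.01007016  1.43028917]
pos [0.5913 0.1575 0.0134] t 16.48 open 0.399 q [0.09 0.41 1.85 0.   0.87 0.59]
tool shift [-0.2168 -0.0145  0.0034] closing yaw -0.495
turn about tool z 0.0
```

Request:
move_arm([
  [0.4,[-0.004,0,0.002],[0,0,0]],
  [0.4,[-0.004,0,0.001],[0,0,0]],
  [0.4,[-0.006,0,0],[0,0,0]],
  [0.4,[-0.009,-0.001,0],[0,0,0]],
  [0.4,[-0.011,-0.001,0],[0,0,0]],
  [0.4,[-0.011,-0.0015,0],[0,0,0]],
  [0.4,[-0.011,-0.0015,0],[0,0,0]],
  [0.4,[-0.011,-0.0015,0],[0,0,0]],
  [0.4,[-0.011,-0.0015,0],[0,0,0]],
  [0.4,[-0.011,-0.0015,0],[0,0,0]],
])

```text
time: 17.32
eef_pos: [0.5404, 0.0828, 0.011]
tcp_rot: [0.859, 0.512, 0.001, 0.0]
contact_force: [2.9, 2.7, 3.2]
opening: 0.395
finger_force: 2.1
```

```bash
cat > n.py <<'E'
from h import *
o=np.array([.447,-.0792]);yw=-2.066
x=np.array([np.cos(yw),np.sin(yw)]);y=np.array([-x[1],x[0]])
s=get_state();print('tcp nest',((s['eef_pos'][:2]-o)@np.c_[x,y]).round(4),s['eef_pos'][2],s['contact_force'],s['wrist_torque'])
go([*(o-x*.055),.010],yw+np.pi/2)
im=read_camera('wrist')
cv2.imwrite("pics/w9.png",cv2.resize(im[...,::-1],(480,360)))
E
python3 n.py
```

```text
tcp nest [-0.1869  0.0052] 0.01095124505988106 [2.88185464 2.73651829 3.17374729] [ 0.52483506 -0.44846307  0.02594556]
pos [0.5404 0.0828 0.011 ] t 17.32 open 0.395 q [-0.03  0.3   2.02  0.    0.82  0.46]
tool shift [-0.1319 -0.0052  0.0008] closing yaw -0.495
turn about tool z -0.0
```

View pics/w9.png

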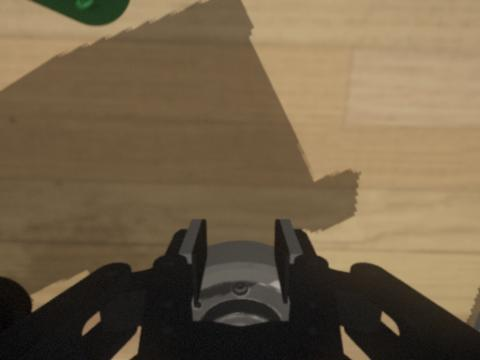

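The ring sits centred in the cradle between the two fingers. I'll keep pushing.

Request:
move_arm([
  [0.4,[-0.011,-0.001,0],[0,0,0]],
  [0.4,[-0.011,-0.001,0],[0,0,0]],
  [0.4,[-0.011,-0.001,0],[0,0,0]],
  [0.4,[-0.01,-0.001,0],[0,0,0]],
  [0.4,[-0.01,-0.001,0],[0,0,0]],
  [0.4,[-0.009,0,0],[0,0,0]],
  [0.4,[-0.008,0,0],[0,0,0]],
  [0.4,[-0.007,0,0],[0,0,0]],
  [0.4,[-0.006,0,0],[0,0,0]],
  [0.4,[-0.005,0,0],[0,0,0]],
])

```text
time: 18.2
eef_pos: [0.4937, 0.008, 0.0101]
tcp_rot: [0.859, 0.512, -0.0, -0.0]
contact_force: [1.1, 2.0, -0.3]
opening: 0.395
finger_force: 1.4
```

```bash
python3 n.py
```

```text
tcp nest [-0.099  -0.0003] 0.01014017118936076 [ 1.14870465  2.00087088 -0.30272074] [ 0.39367937 -0.21608938  0.01742595]
pos [0.4937 0.008  0.0101] t 18.2 open 0.395 q [-0.19  0.2   2.14 -0.    0.8   0.31]
tool shift [-0.044   0.0003  0.0001] closing yaw -0.495
turn about tool z -0.0
```

Request:
move_arm([
  [0.4,[-0.005,0,0],[0,0,0]],
  [0.4,[-0.005,0,0],[0,0,0]],
  [0.4,[-0.005,0,0],[0,0,0]],
  [0.4,[-0.005,0,0],[0,0,0]],
  [0.4,[-0.005,0,0],[0,0,0]],
  [0.4,[-0.004,0,0],[0,0,0]],
  [0.4,[-0.003,0,0],[0,0,0]],
  [0.4,[-0.003,0,0],[0,0,0]],
  [0.4,[0,0,0],[0,0,0]],
  [0.4,[0,0,0],[0,0,0]],
])

```text
time: 19.08
eef_pos: [0.4776, -0.0227, 0.0105]
tcp_rot: [0.859, 0.512, -0.0, 0.0]
contact_force: [0.7, 0.0, -0.4]
opening: 0.402
finger_force: 0.0
```

```bash
python3 n.py
```

```text
tcp nest [-0.0643  0.    ] 0.010459720949264673 [ 0.65999578  0.00212798 -0.41822973] [-0.04226673 -0.03119627 -0.07556668]
pos [ 0.4776 -0.0227  0.0105] t 19.08 open 0.402 q [-0.26  0.17  2.18 -0.    0.79  0.24]
tool shift [-0.0093 -0.      0.0005] closing yaw -0.495
turn about tool z 0.0
```

Request:
move_arm([
  [0.4,[-0.002,0,0],[0,0,0]],
  [0.4,[-0.002,0,0],[0,0,0]],
  [0.4,[-0.0015,0,0],[0,0,0]],
  [0.4,[-0.001,0,0],[0,0,0]],
  [0.4,[-0.001,0,0],[0,0,0]],
  [0.4,[-0.001,0,0],[0,0,0]],
  [0.4,[-0.001,0,0],[0,0,0]],
  [0.4,[0,0,0],[0,0,0]],
  [0.4,[0,0,0],[0,0,0]],
  [0.4,[0,0,0],[0,0,0]],
])

```text
time: 19.97
eef_pos: [0.4733, -0.0307, 0.0105]
tcp_rot: [0.859, 0.512, 0.0, 0.0]
contact_force: [1.5, 1.7, 1.3]
opening: 0.402
finger_force: 1.1
```

```bash
python3 n.py
```

```text
tcp nest [-0.0552  0.0001] 0.010461337150271071 [1.52346829 1.66866986 1.27359797] [ 0.36091409 -0.13507393 -0.00856917]
pos [ 0.4733 -0.0307  0.0105] t 19.97 open 0.402 q [-0.28  0.16  2.19 -0.    0.79  0.22]
tool shift [-0.0002 -0.0001  0.0005] closing yaw -0.495
turn about tool z 0.0
```

Request:
move_arm([
  [0.4,[-0.001,0,0],[0,0,0]],
  [0.4,[-0.001,0,0],[0,0,0]],
  [0.4,[-0.001,0,0],[0,0,0]],
  [0.4,[0,0,0],[0,0,0]],
  [0.4,[0,0,0],[0,0,0]],
  [0.4,[0,0,0],[0,0,0]],
  [0.4,[0,0,0],[0,0,0]],
  [0.4,[0,0,0],[0,0,0]],
  [0.4,[0,0,0],[0,0,0]],
  [0.4,[0,0,0],[0,0,0]],
])

```text
time: 20.85
eef_pos: [0.4718, -0.0333, 0.0103]
tcp_rot: [0.859, 0.512, -0.0, 0.0]
contact_force: [1.6, 2.2, 1.7]
opening: 0.404
finger_force: 1.3
```

```bash
python3 n.py
```

```text
tcp nest [-0.0522 -0.    ] 0.010331024638316512 [1.58441749 2.17958317 1.70358941] [ 0.32667615 -0.20991154 -0.02057112]
pos [ 0.4718 -0.0333  0.0103] t 20.85 open 0.404 q [-0.29  0.16  2.19 -0.    0.79  0.21]
tool shift [0.0028 0.     0.0003] closing yaw -0.495
turn about tool z 0.0
```

Still only sliding friction, so the ring is not on the stop yet.

Request:
move_arm([
  [0.4,[-0.001,0,0],[0,0,0]],
  [0.4,[-0.001,0,0],[0,0,0]],
  [0.4,[-0.001,0,0],[0,0,0]],
  [0.4,[-0.001,0,0],[0,0,0]],
  [0.4,[0,0,0],[0,0,0]],
  [0.4,[0,0,0],[0,0,0]],
  [0.4,[0,0,0],[0,0,0]],
  [0.4,[0,0,0],[0,0,0]],
  [0.4,[0,0,0],[0,0,0]],
  [0.4,[0,0,0],[0,0,0]],
])

```text
time: 21.73
eef_pos: [0.4715, -0.0341, 0.0106]
tcp_rot: [0.86, 0.511, 0.003, -0.001]
contact_force: [7.7, 14.2, -0.1]
opening: 0.396
finger_force: 7.6
```

```bash
python3 n.py
```

```text
tcp nest [-0.0513  0.0001] 0.01055352674790418 [ 7.7198855  14.2123335  -0.08845976] [ 2.30295649 -1.30403512  0.06356469]
pos [ 0.4715 -0.0341  0.0106] t 21.73 open 0.396 q [-0.29  0.16  2.2   0.01  0.79  0.2 ]
tool shift [ 0.0037 -0.0001  0.0006] closing yaw -0.498
turn about tool z -0.003
```

16 N is now pushing back along the lane with the tool stopped, so the ring is on the stop. I'll back off and rise.

Request:
move_arm([
  [0.4,[0.004,0,0],[0,0,0]],
  [0.4,[0.008,0,0],[0,0,0]],
  [0.4,[0.012,0,0],[0,0,0]],
  [0.4,[0.012,0,0],[0,0,0]],
  [0.4,[0,0,-0.03],[0,0,0]],
  [0.4,[0,0,-0.035],[0,0,0]],
  [0.4,[0,0,-0.035],[0,0,0]],
  [0.4,[0,0,-0.035],[0,0,0]],
  [0.4,[0.03,0,0],[0,0,0]],
  [0.4,[0.03,0,0],[0,0,0]],
])

```text
time: 22.62
eef_pos: [0.5178, 0.048, 0.149]
tcp_rot: [0.859, 0.511, 0.003, 0.002]
contact_force: [-0.2, -0.6, -0.6]
opening: 0.4
finger_force: 0.0
```

Request:
move_arm([
  [0.4,[0.02,0,-0.01],[0,0,0]],
  [0.4,[0.02,0,-0.01],[0,0,0]],
  [0.4,[0,0,0],[0,0,0]],
  [0.4,[0,0,0],[0,0,0]],
  [0.4,[0,0,0],[0,0,0]],
  [0.4,[0,0,0],[0,0,0]],
  [0.4,[0,0,0],[0,0,0]],
  [0.4,[0,0,0],[0,0,0]],
  [0.4,[0,0,0],[0,0,0]],
  [0.4,[0,0,0],[0,0,0]],
])

```text
time: 23.45
eef_pos: [0.5343, 0.0826, 0.1652]
tcp_rot: [0.859, 0.512, -0.0, -0.0]
contact_force: [0.7, -0.2, -0.0]
opening: 0.4
finger_force: 0.0
```

Run:
```python
from h import *
o=np.array([.447,-.0792]);yw=-2.066
x=np.array([np.cos(yw),np.sin(yw)]);y=np.array([-x[1],x[0]])
s=get_state();im=read_camera('wrist');e=ext('wrist',s);print(s['time'],s['eef_pos'],s['contact_force'])
# rectified bird's-eye view of the nest at z=.026, 1 px = 0.5 mm
X,Y=np.meshgrid(np.arange(-80,90,.5)/1e3,np.arange(-80,80,.5)/1e3)
P=np.stack([o[0]+X*x[0]+Y*y[0],o[1]+X*x[1]+Y*y[1],np.full(X.shape,.026)],-1).reshape(-1,3)
m=w2px(e,P).astype(np.float32).reshape(*X.shape,2)
b=cv2.remap(im,m[...,0],m[...,1],cv2.INTER_LINEAR);g=cv2.cvtColor(b,cv2.COLOR_RGB2GRAY)
c=cv2.HoughCircles(cv2.GaussianBlur(g,(5,5),1),cv2.HOUGH_GRADIENT,1,10,param1=80,param2=20,minRadius=86,maxRadius=98)
if c is not None:
  for u,v,r in c[0][:4]:print('ring nest x,y mm',u*.5-80,v*.5-80,'r',r*.5)
print('profile y=0:',[int(v) for v in g[155:165].mean(0)[::6]])
```

```text
23.45 [0.53427791 0.08257309 0.16517756] [ 0.7064732  -0.19682196 -0.0012989 ]
ring nest x,y mm 0.25 0.25 r 46.35
profile y=0: [154, 153, 152, 151, 149, 99, 86, 68, 67, 67, 66, 82, 120, 145, 147, 88, 57, 52, 63, 33, 35, 68, 73, 82, 76, 27, 23, 20, 21, 20, 21, 16, 18, 17, 16, 17, 12, 14, 14, 13, 6, 0, 0, 0, 0, 0, 0, 0, 0, 0, 0, 0, 0, 0, 0, 0, 0]
```

```bash
python3 -c "
from plant import *
print(sign_off())"
```

```text
the job is handed in; nothing more can be done
None
```

I handed the job in at about 23.5 s; sign-off returned no verdict. The coupling stands and the plug gauge lies flat in the tray, and the ring is home against the stop (contact force about 16 N, ring measured within 1 mm of the nest's origin); I saw no contact with the bystanders but did not re-measure them.

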